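# Hang the bottle ledge on the bedside uprights and stand the bottle on it

## Task

Hang the white bottle ledge on the two slotted uprights by hooking its two claws into the topmost pair of slots, and press it straight down until both of its spring locks have snapped out into the slots. Then stand the closed glass bottle upright on the ledge, setting it down rather than dropping it, let go, and leave the other things on the nightstand where they are.

Things in the scene. Friction and masses are not known exactly. Their poses are not given: they have to be found in the camera images.
- rack: Fixed rack, elsewhere each time: grey back-board (340 mm wide, 80 high) with two aluminium uprights, 30 mm wide, 244 high, centred at y = +50 and -50 mm; 70 mm of open air between them above the board, free air above. Origin: on the nightstand under the middle of the uprights' front face, which is the plane x = 0. x points square into the uprights, away from the side where the ledge hangs; z up.
- top_slot_left (a point): Middle of the lower edge of the topmost slot, at the front face, of the upright at y = +50 mm: 180 mm high, axes as the rack. Each upright is a channel, 20 mm deep inside, with a 4 mm thick front web; it has three slots one above another, each 14 mm wide and 30 mm tall, lower edges at 180, 135 and 90 mm.
- top_slot_right (a point): The same point of the topmost slot in the upright at y = -50 mm.
- ledge_grip (a point): Centre of the dark grip tab (10 mm thick in x, 40 wide in y, 48 tall) in the middle of the loose ledge's back flange, to be pinched front and back from above. x points out of the ledge's back, as the claws do; z up. The ledge (0.32 kg) starts standing on its floor, this point 108 mm up. Flange 4 mm thick, 134 wide, 95 high, its back face 2 mm in +x of here. Tab's back goes between the uprights.
- claw_left (a point): Middle of the underside of the neck of the steel claw at y = +50 mm of the ledge, at the flange's back face: 2 mm in +x of and 46 below ledge_grip. Claw 8 mm wide, sticks out 13 mm; neck 8 tall; behind the web its tongue hangs 12 mm lower, gap to the flange 5.5 mm at the neck, 8 at the tip. Enter with this point about 17 mm above top_slot_left, flange against the face; hung when it rests on that point.
- claw_right (a point): The same point of the claw at y = -50 mm of the ledge; it belongs in top_slot_right. When hung, ledge_grip is at x = -2 to -4, y = 0, z = 226 mm of the rack.
- ledge_floor (a point): Middle of the upper face of the ledge's floor, where the bottle is to stand: 45.5 mm in -x of and 104 mm below ledge_grip. Floor plate 95 mm deep by 134 wide; free room inside the lips and the flange 87 mm (x) by 126 mm (y); lips 24 mm high over the underside, on the front and both ends.
- lock_left (a joint): Spring lock above claw_left: tongue 8 mm wide and tall, 20 to 28 mm above claw_left, sticking 7 mm out of the flange. 0 = out, up to 0.0078 m pushed in; spring 1.2 N (out) to 5.5 N (in). The upright's face pushes it in as the claws enter, and it rubs. In the last 2 mm of pressing down it snaps back to 0 under the slot's upper edge and stops the ledge lifting. Let go sooner, the ledge sags forward.
- lock_right (a joint): The same spring lock above claw_right.
- bottle_mid (a point): Centre, half-way up, of the closed glass bottle, 150 mm tall: round glass body 58 mm across up to 98 mm, then a shoulder and a white screw cap 44 mm across from 112 mm to the top (easily gripped from above). About 0.3 kg; starts standing on the nightstand. z up along the bottle; its underside is 75 mm below this point.
- train: Bystander: wooden toy locomotive, 140 mm long, 75 mm tall, origin at its underside's centre, x along its length. Loose.
- mug: Bystander: white ceramic mug, 80 mm across, 92 mm tall, origin at the underside's centre. Loose.
- cream: Bystander: squat plastic cream jar, 68 mm across, 62 mm tall, origin at the underside's centre. Loose.
- clock: Bystander: white bedside clock, 50 x 105 x 83 mm, origin at the underside's centre. Loose.
Not all that is in view belongs to the job. Leave any yellow look-alike of the part that bears ledge_grip alone.

How it is judged:
By the outcome, as a careful person would: the job done as asked, in the order asked, and still so for the second after the job is handed in, with the robot touching nothing.
It also fails if it takes over 64 s, if anything falls off the work surface, if the arm or the gripper's body presses on something with over 40 N, if the wrist force passes 120 N, or if a joint passes its speed limit or range.

## Robot

A 7-joint arm with a two-finger parallel gripper is mounted at the origin on the work surface. World frame = base frame: x ahead of the robot, y to its left, z up, the work surface at z = 0. Lengths are in m, angles in rad, forces in N, time in s.
With the tool pointing down it reaches from about 0.425 to 0.95 m from the base axis. Payload 16.7 kg.
Tool frame: the origin (TCP) lies at the very end of the fingers, on their centre line; the grasp point (between the pads) lies 19 mm behind it; z points along the fingers, y is the line along which they close (so a half turn about z gives the same grasp; the last joint's range is limited). The gripper opens to 94 mm and grips with 3 to 60 N. Pads are 16 mm wide; open, the fingers measure 119 mm over their backs; the gripper's body (75 mm by 177 mm) begins 78 mm behind the grasp point.
Start: joints at [0.962, 0.426, 0.074, 1.606, -0.034, 1.111, -0.067], TCP at [0.3, -0.605, 0.205] pointing down, gripper open.
Joint ranges: [-2.85, 2.85], [-0.5, 2.14], [-1.23, 1.37], [0.21, 2.46], [-1.02, 4.16], [0.16, 2.05], [-2.73, 2.73]. Speed limits (rad/s): [1.89, 1.89, 2.39, 2.39, 3.01, 3.01, 3.01].

## Interface

Orientations are given as [roll, pitch, yaw] about the fixed x, y, z axes, in that order (R = Rz(yaw) Ry(pitch) Rx(roll)).
In Python, from cell import arm, planner, vision, job, spotter gives the robot as it stands. The module is installed in compiled form; this text tells all that it offers. Calls block until the motion is done:
- arm.move_ptp(position, orientation): joint-space move of the TCP to a pose.
- arm.line_to(position, frame=None, max_speed=0.15): straight line of the TCP; frame=None keeps the orientation; max_speed is the mean speed in m/s.
- arm.set_joints(angles): joint-space move.
- arm.let_go() and arm.close(strength=None): open the fingers fully, or close them until they stop; strength is the grip in N (None keeps the last).
- arm.hold(seconds).
- planner.solve_ik(position, orientation): joint angles nearest the present ones, or None.
- vision.capture(name): name is "scene" or "top" or "wrist"; returns the picture (400x640x3 uint8, blue, green, red); there is no depth.
- vision.camera_model(name): a dict with "intrinsics" (3x3 intrinsics, pixels), "extrinsics" (4x4, takes a point from world to camera coordinates). Camera axes: x right, y up, looking along -z (the intrinsics and any distortion apply to the point x, -y, -z); pixel columns grow to the right and rows downward; lengths in m; the calibration is good to about 2 mm. A picture is of the moment at which its call begins: read the wrist's pose just before it. camera_model takes no time and is no camera call; for the wrist camera it gives the pose at the moment of the call.
A pose or a line that the arm cannot do raises arm.MotionError and nothing moves.
- job.job_done(): hands the job in; it is judged then, once.
Trained networks look in the newest picture that a camera, given by its name, has taken for a name from the list of things; names that differ only in an ending like _2 or _b are one class to them, and where a whole thing is asked for, a point or a joint stands for the part that bears it (a point fixed in the world has none). Each returns a list of dicts, best first, with "score" (0 to 1); they miss things now and then, are a little off and sometimes report something else, mostly with a low value. They report only what shows in the picture. A call takes as long as a camera call. They do not tell look-alikes from the thing itself.
- spotter.look_for(name, camera): "point" ([x, y, z] in m, in world coordinates, good to about 4 mm: the middle of the surface that is visible of it).
- spotter.landmark_of(name, camera): "point" ([x, y, z] in m, in world coordinates, good to about 4 mm: a listed point, or the origin of a listed thing).
Readings, each from a call of its own:
- arm.read_time(): time.
- arm.read_q(): joint angles.
- arm.read_dq(): joint speeds.
- arm.read_joint_torque(): joint torques, N m.
- arm.read_eef_pos(): TCP position.
- arm.read_ee_rot(): TCP orientation.
- arm.read_force(): force on the tool from outside, world axes, zero at the start.
- arm.read_moment(): the same for the moment, N m.
- arm.read_opening(): opening from 0.0 (shut) to 1.0 (fully open).
- arm.read_grasp_force(): force on a finger pad.
Only numpy, scipy, OpenCV 4.12 (cv2) and the standard library are available. Lean on these libraries where they do the work, as an engineer would, in place of code of your own. Each camera call takes 0.05 s, during which the arm holds its last target. There are 200 camera calls.

## Working session

There is one attempt and no reset: what is moved stays moved. The work goes in short steps, each a Python script; the robot and the scene stay as the last script left them, time stands still between calls to the robot, and variables do not carry over. Pictures are saved under pics/ and viewed, at most 10 in all, crops included, and the job is handed in when it is done.

```bash
mkdir -p pics; ls; python3 - <<'E'
from cell import arm, planner, vision, job, spotter
import cv2, numpy as np
for c in ("scene","top"):
    im=vision.capture(c); cv2.imwrite(f"pics/{c}0.png",im)
    m=vision.camera_model(c)
    T=np.array(m["extrinsics"]); print(c,np.round(-T[:3,:3].T@T[:3,3],3),{k:v for k,v in m.items() if k not in("intrinsics","extrinsics")})
    for n in ["ledge_grip","claw_left","claw_right","top_slot_left","top_slot_right","bottle_mid","rack","ledge_floor","mug","train","cream","clock"]:
        r=spotter.landmark_of(n,c)
        print(n,[(np.round(d["point"],3).tolist(),round(d["score"],2)) for d in r[:3]])
print(arm.read_time(),arm.read_ee_rot())
E
```

```text
pics
scene [1.499 0.052 1.585] {}
ledge_grip [([0.32, 0.222, 0.104], 0.78), ([0.476, -0.28, 0.108], 0.75), ([0.261, -0.225, 0.108], 0.61)]
claw_left [([0.463, -0.233, 0.063], 0.83), ([0.215, -0.208, 0.062], 0.79), ([0.318, 0.273, 0.066], 0.69)]
claw_right [([0.498, -0.327, 0.062], 0.97), ([0.304, -0.249, 0.059], 0.81), ([0.329, 0.173, 0.062], 0.78)]
top_slot_left [([0.64, 0.082, 0.182], 0.58)]
top_slot_right [([0.627, -0.018, 0.182], 0.63), ([0.43, -0.301, 0.006], 0.38)]
bottle_mid [([0.462, 0.304, 0.077], 0.94)]
rack [([0.629, 0.026, 0.003], 0.87)]
ledge_floor [([0.274, 0.218, 0.005], 0.79), ([0.241, -0.265, 0.002], 0.76), ([0.435, -0.302, 0.005], 0.7)]
mug [([0.697, 0.376, 0.001], 0.62)]
train [([0.414, 0.022, -0.004], 0.56)]
cream [([0.68, -0.412, -0.004], 0.74)]
clock [([0.579, -0.513, -0.005], 0.81)]
top [ 0.369 -0.059  1.552] {}
ledge_grip [([0.255, -0.229, 0.114], 0.71), ([0.475, -0.281, 0.11], 0.65), ([0.322, 0.23, 0.11], 0.62)]
claw_left [([0.216, -0.209, 0.062], 0.98), ([0.458, -0.235, 0.061], 0.64)]
claw_right [([0.326, 0.177, 0.064], 0.93), ([0.307, -0.245, 0.063], 0.74), ([0.497, -0.323, 0.054], 0.73)]
top_slot_left [([0.64, 0.075, 0.178], 0.77)]
top_slot_right [([0.621, -0.018, 0.182], 0.72), ([0.676, -0.408, 0.002], 0.36)]
bottle_mid [([0.585, -0.512, 0.001], 0.63), ([0.462, 0.311, 0.074], 0.62)]
rack [([0.633, 0.03, -0.005], 0.56)]
ledge_floor [([0.238, -0.267, 0.006], 0.98), ([0.433, -0.3, 0.009], 0.97), ([0.643, 0.075, 0.181], 0.49)]
mug [([0.696, 0.376, 0.002], 0.63)]
train [([0.412, 0.021, -0.004], 0.96)]
cream [([0.679, -0.41, 0.0], 0.57)]
clock [([0.582, -0.509, 0.003], 0.55)]
1.3 [-3.14153936e+00 -2.00714176e-05  4.59736983e-01]
```

View pictures.

View pics/scene0.png

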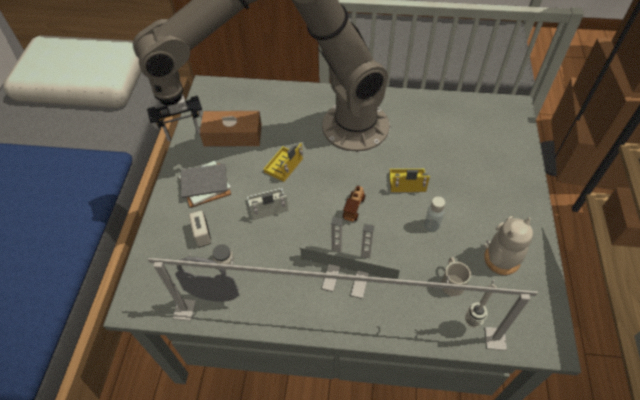

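View pics/top0.png

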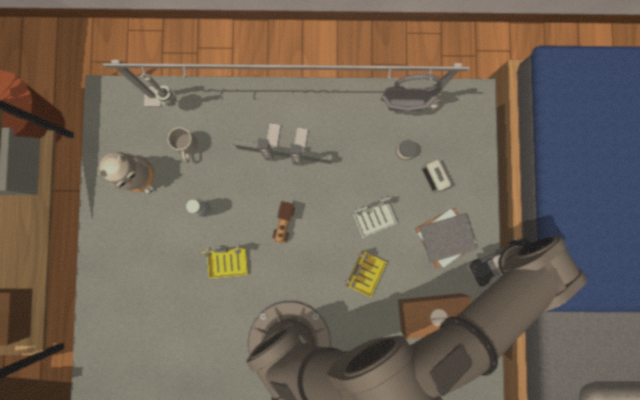

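```bash
cat > h.py <<'E'
from cell import arm, planner, vision, job, spotter
import cv2, numpy as np
from scipy.spatial.transform import Rotation as Ro
PI=np.pi
def cam(c):
    m=vision.camera_model(c); return np.array(m["intrinsics"]),np.array(m["extrinsics"])
def P(c):
    K,T=cam(c); return K@np.diag([1,-1,-1])@T[:3]
def proj(M,p):
    q=M@np.r_[p,1]; return q[:2]/q[2]
def tri(obs):  # [(M,uv)]
    A=[];
    for M,(u,v) in obs: A+= [u*M[2]-M[0], v*M[2]-M[1]]
    x=np.linalg.svd(np.array(A))[2][-1]; return x[:3]/x[3]
def lm(n,c,near=None,r=0.03):
    d=[np.array(x["point"]) for x in spotter.landmark_of(n,c)]
    if near is not None: d=[p for p in d if np.linalg.norm(p-near)<r]
    return d[0] if d else None
E
python3 - <<'E'
from h import *
Ms,Mt=P("scene"),P("top")
for a,b in (((155,262),(465,68)),((530,292),(108,64))): print("rail",tri([(Ms,a),(Mt,b)]))
near={"ledge_grip":[.476,-.28,.108],"claw_left":[.46,-.234,.062],"claw_right":[.497,-.325,.062],"top_slot_left":[.64,.079,.18],"top_slot_right":[.624,-.018,.18],"bottle_mid":[.462,.307,.075],"ledge_floor":[.434,-.3,.004],"rack":[.63,.03,0]}
for c in("scene","top"):
  for rep in range(2):
    vision.capture(c)
    for n,q in near.items():
        p=[lm(n,c,q) for _ in range(1 if rep else 2)]
        print(c,n,[None if x is None else np.round(x,4).tolist() for x in p])
im=cv2.imread("pics/scene0.png"); cv2.imwrite("pics/crop1.png",cv2.resize(im[140:290,220:420],None,fx=4,fy=4,interpolation=3))
K,T=cam("wrist"); C=np.linalg.inv(T)
Rt=Ro.from_euler("xyz",arm.read_ee_rot()).as_matrix(); print("cam in tool",Rt.T@(C[:3,3]-arm.read_eef_pos()),"view dir",Rt.T@-C[:3,2],"up",Rt.T@C[:3,1]);print(K)
psi=.386;rk=-.164
for s in(1,-1):
  for nm,p,y in(("ledge",[.476,-.28,.3],psi),("rack",[.6,.033,.25],rk),("rackhi",[.6,.033,.36],rk),("bottle",[.462,.307,.2],rk+PI/2),("bott rack",[.58,.037,.3],rk+PI/2)):
    q=planner.solve_ik(p,[PI,0,y+s*PI/2]); print(s,nm,None if q is None else np.round(q,2))
print(arm.read_time())
E
```

```text
rail [ 0.86174431 -0.51406826  0.31507453]
rail [0.86057377 0.51258565 0.32508675]
scene ledge_grip [[0.4774, -0.2801, 0.1097], [0.4774, -0.2801, 0.1097]]
scene claw_left [[0.4625, -0.233, 0.0607], [0.4625, -0.233, 0.0607]]
scene claw_right [[0.4989, -0.3253, 0.0618], [0.4989, -0.3253, 0.0618]]
scene top_slot_left [[0.6378, 0.0781, 0.1821], [0.6378, 0.0781, 0.1821]]
scene top_slot_right [[0.6271, -0.0173, 0.1824], [0.6271, -0.0173, 0.1824]]
scene bottle_mid [None, None]
scene ledge_floor [[0.435, -0.3003, 0.0041], [0.435, -0.3003, 0.0041]]
scene rack [[0.6273, 0.0266, 0.0025], [0.6273, 0.0266, 0.0025]]
scene ledge_grip [[0.4756, -0.2784, 0.1079]]
scene claw_left [[0.4622, -0.2328, 0.0614]]
scene claw_right [[0.4978, -0.3254, 0.0638]]
scene top_slot_left [[0.6413, 0.0795, 0.18]]
scene top_slot_right [[0.6262, -0.0178, 0.1825]]
scene bottle_mid [[0.4616, 0.3078, 0.0758]]
scene ledge_floor [[0.4325, -0.3026, 0.0047]]
scene rack [[0.6276, 0.0274, 0.0024]]
top ledge_grip [[0.4795, -0.2847, 0.1122], [0.4795, -0.2847, 0.1122]]
top claw_left [[0.4582, -0.2335, 0.0614], [0.4582, -0.2335, 0.06
[... 846 characters left out ...]
-01 4.87973071e-04 2.28937950e-01]
[[316.80171912   0.         319.46226853]
 [  0.         316.80171912 199.10450406]
 [  0.           0.           1.        ]]
1 ledge [ 0.71  0.17 -0.34  1.75  0.06  1.23  0.75]
1 rack [ 0.25  0.31 -0.51  1.7   0.16  1.17 -0.47]
1 rackhi [ 0.25  0.25 -0.51  1.54  0.12  1.38 -0.43]
1 bottle [ 0.16  0.43 -1.09  1.84  0.42  1.13  0.33]
1 bott rack [ 0.36  0.26 -0.65  1.67  0.16  1.26  1.09]
-1 ledge [ 0.28  0.15  0.16  1.77 -0.02  1.22 -2.32]
-1 rack [ 0.61  0.44 -1.03  1.68  0.39  1.25  2.48]
-1 rackhi [ 0.62  0.36 -1.03  1.52  0.31  1.43  2.56]
-1 bottle [-1.23  0.27  0.64  1.91 -0.19  1.02 -2.25]
-1 bott rack [ 0.12  0.22 -0.35  1.68  0.08  1.25 -1.98]
3.9
```

View pics/crop1.png

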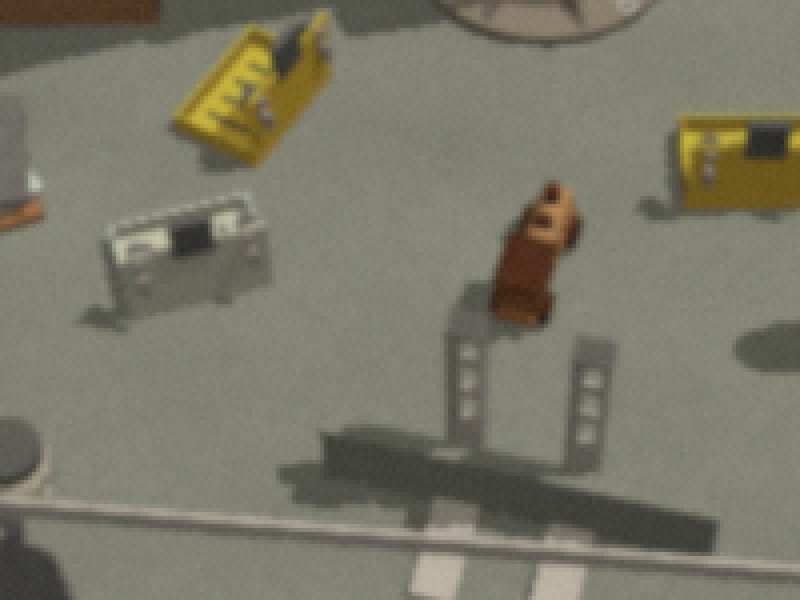

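```bash
cat >> h.py <<'E'
L={"ledge_grip":[0,0,0],"claw_left":[.002,.05,-.046],"claw_right":[.002,-.05,-.046],"ledge_floor":[-.0455,0,-.104]}
RK={"top_slot_left":[0,.05,.18],"top_slot_right":[0,-.05,.18],"rack":[0,0,0]}
def fit(body,obs):  # obs: list (name, point) -> origin, yaw, residuals
    b=np.array([body[n] for n,_ in obs]); p=np.array([q for _,q in obs])
    bc,pc=b.mean(0),p.mean(0); B,Q=(b-bc)[:,:2],(p-pc)[:,:2]
    yaw=np.arctan2((B[:,0]*Q[:,1]-B[:,1]*Q[:,0]).sum(),(B*Q).sum())
    R=Ro.from_euler("z",yaw).as_matrix(); o=pc-R@bc
    return o,yaw,p-(o+b@R.T)
def see(body,c,o,yaw,n=2,r=.03,tag=None):
    R=Ro.from_euler("z",yaw).as_matrix(); out=[]
    for i in range(n):
        im=vision.capture(c)
        if tag and i==0: cv2.imwrite(f"pics/{tag}.png",im)
        for k,b in body.items():
            p=lm(k,c,np.array(o)+R@b,r)
            if p is not None: out.append((k,p))
    return out
E
python3 - <<'E'
from h import *
o=np.array([.477,-.281,.108]); yaw=.386
arm.move_ptp([.477,-.281,.26],[PI,0,yaw+PI/2])
allo=[]
for c in("wrist","scene","top"):
    ob=see(L,c,o,yaw,3,tag="w1" if c=="wrist" else None)
    f=fit(L,ob); print(c,len(ob),np.round(f[0],4),round(f[1],4)); 
    for (n,p),r in zip(ob,f[2]): print("  ",n,np.round(r,4)) if c=="wrist" else 0
    allo+=ob
f=fit(L,allo);print(f[:2]); print(arm.read_time(), arm.read_force())
E
```

```text
wrist 10 [ 0.4757 -0.2794  0.1057] 0.4258
   ledge_grip [ 0.0036 -0.0017 -0.0004]
   claw_left [-0.0024 -0.0049 -0.0016]
   ledge_floor [0.0007 0.0011 0.0007]
   ledge_grip [0.0031 0.0014 0.0028]
   claw_left [-0.0025 -0.0018  0.001 ]
   claw_right [-0.0037  0.      0.002 ]
   ledge_floor [-0.0017  0.0029  0.0009]
   ledge_grip [ 0.0024  0.001  -0.0013]
   claw_left [-0.0012 -0.0008 -0.0033]
   ledge_floor [ 0.0019  0.0027 -0.0005]
scene 12 [ 0.4758 -0.2809  0.1089] 0.3914
top 11 [ 0.476  -0.2801  0.1103] 0.4072
(array([ 0.47577878, -0.28023791,  0.10838788]), np.float64(0.4052065159755147))
7.5417 [-0.02010274  0.33899162 -0.9498914 ]
```

View pics/w1.png

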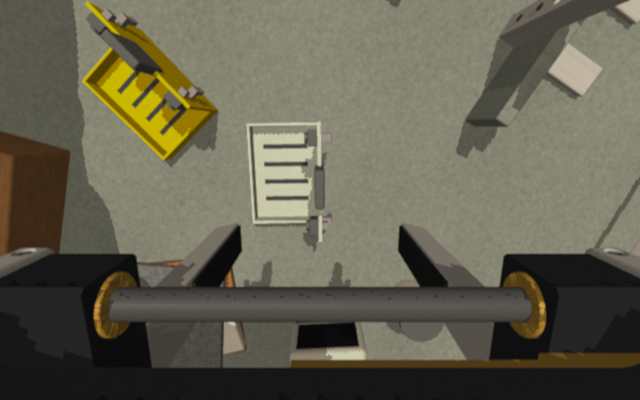

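```bash
python3 - <<'E'
from h import *
M=P("wrist"); o=np.array([.4758,-.2802,.108]); R=Ro.from_euler("z",.405).as_matrix()
for n,b in dict(tabL=[0,.02,.024],tabR=[0,-.02,.024],flL=[0,.067,-.013],flR=[0,-.067,-.013],frontlip=[-.095,0,-.09],lipFL=[-.094,.067,-.084],lipFR=[-.094,-.067,-.084]).items(): print(n,np.round(proj(M,o+R@b),1))
im=cv2.imread("pics/w1.png"); cv2.imwrite("pics/crop2.png",cv2.resize(im[110:240,235:345],None,fx=4.5,fy=4.5,interpolation=0))
E
```

```text
tabL [317.9 172.8]
tabR [318.7 212.3]
flL [317.2 123.3]
flR [319.6 243. ]
frontlip [247.8 176.3]
lipFL [243.8 125. ]
lipFR [251.  225.3]
```

View pics/crop2.png

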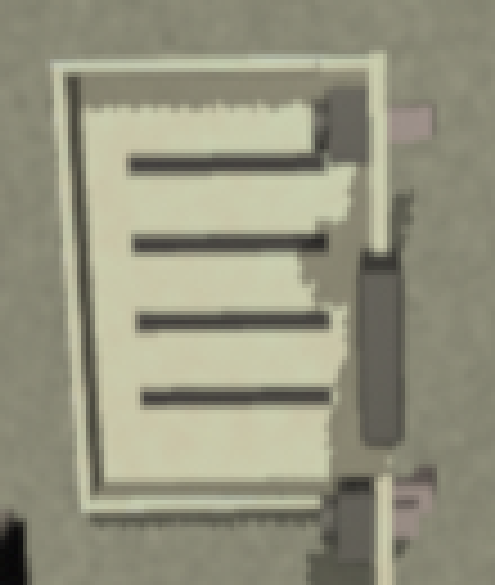

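The three ledges appear in the scene picture at (267,203) white, (285,160) yellow and (408,180) yellow. The white one fits the description: in the wrist crop it has a white body and dark tab at about (319,190), with steel claws pointing right. I will grasp it there, about 2.5 mm further in +y than the networks reported.

```bash
python3 - <<'E'
from h import *
yaw=.405; g=np.array([.476,-.2774,.108]); rot=[PI,0,yaw+PI/2]
arm.line_to([g[0],g[1],.15],rot,max_speed=.15)
arm.line_to([g[0],g[1],.089],max_speed=.08)
arm.close(50); print("open",arm.read_opening(),arm.read_grasp_force(),arm.read_force())
arm.line_to([g[0],g[1],.25],max_speed=.15)
print("F",arm.read_force(),arm.read_time())
ob=[]
for c in("scene","top"):
    q=see(RK,c,[.631,.029,0],-.16,3); f=fit(RK,q); print(c,np.round(f[0],4),f[1]); ob+=q
o,ry,_=fit(RK,ob); print(o,ry)
R=Ro.from_euler("z",ry).as_matrix()
p=o+R@[-.085,0,0]; p[2]=.243-.019+.03
arm.move_ptp(p,[PI,0,ry+PI/2])
q=see(RK,"wrist",o,ry,3,tag="w2"); f=fit(RK,q); print("wrist",len(q),np.round(f[0],4),f[1]); print(np.round(f[2],4))
M=P("wrist"); np.save("Mw2.npy",M)
print(arm.read_eef_pos(),arm.read_ee_rot(),arm.read_opening(),arm.read_time())
E
```

```text
open 0.0990689324607801 49.983245730400085 [-1.26584022  0.01054611  1.31827191]
F [-0.75093616  0.58220728 -3.54503037] 11.8083
scene [6.322e-01 3.020e-02 6.000e-04] -0.13096826718486218
top [0.6315 0.0292 0.0014] -0.18743090179417546
[0.63171896 0.02971796 0.000975  ] -0.15670846729085686
wrist 6 [6.321e-01 2.830e-02 2.000e-04] -0.15402456310104423
[[-0.0008  0.      0.0013]
 [-0.0002 -0.0019 -0.0031]
 [ 0.0003 -0.0003  0.0023]
 [ 0.0002  0.     -0.0011]
 [ 0.0005 -0.0005 -0.0007]
 [ 0.0001  0.0025  0.001 ]]
[0.54774855 0.04295583 0.25397184] [-3.14154541e+00  5.28640742e-06  1.41411116e+00] 0.10474769187171966 14.85
```

View pics/w2.png

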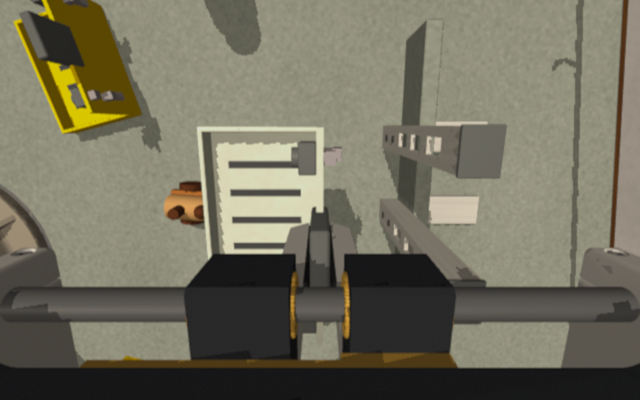

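```bash
python3 - <<'E'
from h import *
M=np.load("Mw2.npy"); im=cv2.imread("pics/w2.png"); x0,y0,s=370,110,5.5
o=np.array([.632,.029,0]); ry=-.1555; R=Ro.from_euler("z",ry).as_matrix()
big=cv2.resize(im[y0:y0+105,x0:x0+145],None,fx=s,fy=s,interpolation=0)
def dr(big,pts,col,x0,y0,s):
    uv=[(np.array(p)+.5-[x0,y0])*s for p in pts]; print(np.round(np.array(pts),1).tolist())
    cv2.polylines(big,[np.int32(uv)],True,col,1)
for yc in(.05,-.05):
    dr(big,[proj(M,o+R@[a,yc+b,.244]) for a,b in((0,-.015),(0,.015),(.024,.015),(.024,-.015))],(0,0,255),x0,y0,s)
    for zb in(.18,.135): dr(big,[proj(M,o+R@[0,yc+b,zb+h]) for b,h in((-.007,0),(.007,0),(.007,.03),(-.007,.03))],(0,255,0),x0,y0,s)
a2=cv2.resize(im[y0:y0+140,190:350],None,fx=3.75,fy=3.75,interpolation=0)
g=np.array([.54775,.04296,.273]); Rl=Ro.from_euler("z",1.41411-PI/2).as_matrix()
L1=lambda pts,c: dr(a2,[proj(M,g+Rl@p) for p in pts],c,190,y0,3.75)
L1([[-.002,.067,-.013],[.002,.067,-.013],[.002,0,-.013],[-.002,0,-.013]],(0,0,255))
L1([[.002,.046,-.038],[.002,.054,-.038],[.015,.054,-.038],[.015,.046,-.038]],(0,255,0))
L1([[-.093,.067,-.084],[.0,.067,-.084],[0,-.067,-.084],[-.093,-.067,-.084]],(255,0,0))
L1([[.002,.046,-.018],[.002,.054,-.018],[.009,.054,-.018],[.009,.046,-.018]],(255,0,255))
cv2.imwrite("pics/o1.png",big); cv2.imwrite("pics/o2.png",a2)
E
```

```text
[[461.5, 180.2], [466.7, 129.2], [508.0, 129.2], [501.3, 180.1]]
[[427.3, 156.4], [428.6, 138.5], [443.2, 140.3], [441.5, 160.6]]
[[411.3, 151.7], [412.2, 136.4], [422.6, 137.7], [421.3, 154.7]]
[[446.4, 326.4], [450.6, 285.9], [487.3, 285.9], [482.0, 326.3]]
[[418.4, 272.4], [419.6, 257.3], [431.7, 273.4], [430.2, 290.0]]
[[404.8, 252.0], [405.6, 238.8], [414.5, 250.5], [413.4, 264.9]]
[[316.1, 124.6], [323.6, 124.6], [323.3, 243.6], [316.4, 243.6]]
[[323.0, 159.3], [323.1, 146.3], [344.2, 146.3], [343.9, 159.3]]
[[195.4, 124.6], [319.7, 124.6], [319.7, 287.5], [209.7, 287.5]]
[[323.4, 163.1], [323.5, 148.7], [336.1, 148.7], [335.9, 163.1]]
```

View pics/o1.png

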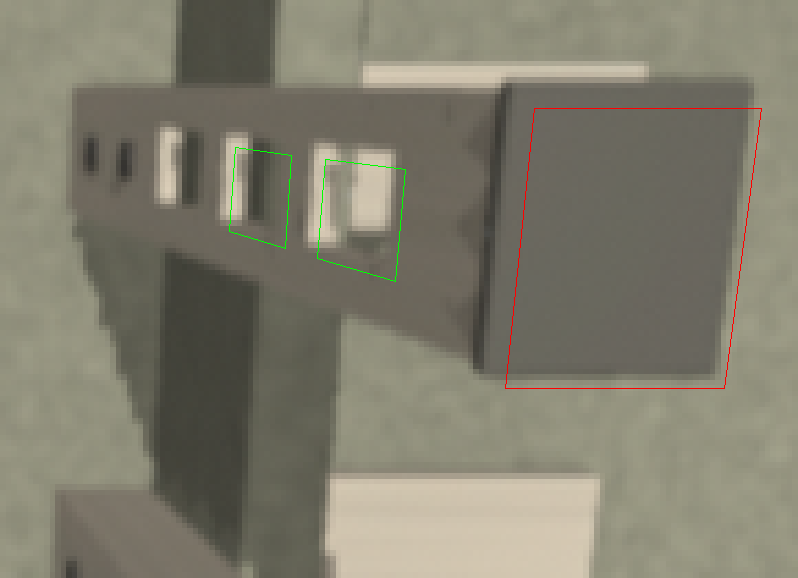

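View pics/o2.png

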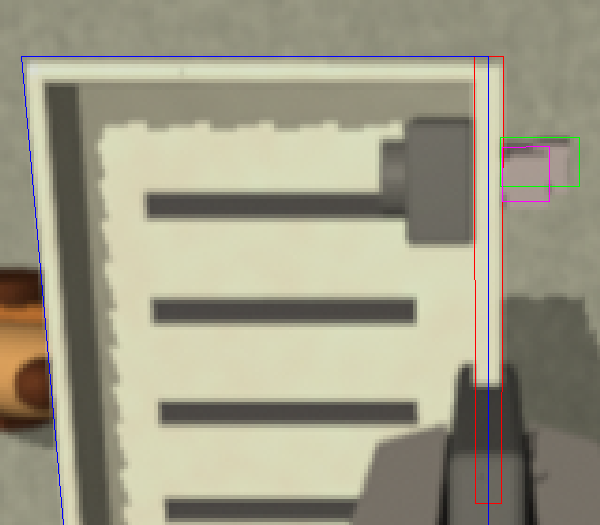

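The wrist picture shows the left upright's cap at about (482,151) and its top slot at about (435,146). The held ledge's left claw is at about (332,154). Against the overlays, the rack sits about 1.6 mm nearer and 2.1 mm further in +y than the networks say, and the ledge is about 0.8 mm towards -y in the grip. I'll correct for both and enter step by step, reading the force.

```bash
cat >> h.py <<'E'
RO=np.array([.6307,.0313,0]); RY=-.1555; RR=Ro.from_euler("z",RY).as_matrix()
def rk(p): return (RO+RR@np.array(p)).tolist()
def inrk(): return RR.T@(np.array(arm.read_eef_pos())-RO)
def frk(): return RR.T@np.array(arm.read_force())
E
python3 - <<'E'
from h import *
arm.close(60)
rot=[PI,0,RY+PI/2]; y=.0008; z=.224
arm.line_to(rk([-.022,y,z]),rot,max_speed=.08); arm.hold(.15)
f0=frk(); print("base",np.round(f0,2),arm.read_time())
for x in list(np.arange(-.018,.0031,.0015)):
    arm.line_to(rk([x,y,z]),max_speed=.03); f=frk()-f0; m=np.array(arm.read_moment())
    print(round(x,4),np.round(inrk(),4),np.round(f,1),np.round(RR.T@m,2))
    if -f[0]>25 or (x<-.009 and -f[0]>12): break
print(arm.read_time(),arm.read_opening())
E
```

```text
base [-0.16 -0.17 -2.33] 16.225
-0.018 [-0.0178  0.0008  0.224 ] [-0.4  1.5 -1.3] [ 0.05 -0.12  0.02]
-0.0165 [-0.0165  0.0008  0.224 ] [-0.1 -0.1 -0.4] [-0.02 -0.16 -0.03]
-0.015 [-0.0149  0.0008  0.224 ] [ 0.2  0.3 -1.2] [ 0.03 -0.16  0.  ]
-0.0135 [-0.0134  0.0008  0.224 ] [ 0.1  0.3 -0.9] [-0.07 -0.2  -0.02]
-0.012 [-0.0119  0.0008  0.224 ] [ 0.2  0.1 -1. ] [ 0.03 -0.22 -0.02]
-0.0105 [-0.0104  0.0008  0.224 ] [ 0.9 -0.2 -2. ] [ 0.02 -0.19  0.04]
-0.009 [-0.0089  0.0008  0.224 ] [ 0.1  0.5 -0.2] [-0.01 -0.15  0.02]
-0.0075 [-0.0078  0.0008  0.2239] [-3.1 -0.2 -0.3] [ 0.04  0.46 -0.03]
-0.006 [-0.0062  0.0008  0.2239] [-4.6  1.1  1.3] [ 0.01  0.94 -0.02]
-0.0045 [-0.0049  0.0008  0.2239] [-6.5 -0.2  2.5] [0.02 1.39 0.  ]
-0.003 [-0.0036  0.0009  0.2239] [-8.2  0.2  2.6] [-0.08  1.75 -0.06]
-0.0015 [-0.0023  0.0009  0.2239] [-8.3 -0.5  3.8] [-0.1   2.21 -0.02]
0.0 [-0.0011  0.0008  0.2239] [-10.3  -0.2   4.9] [-0.09  2.65  0.  ]
0.0015 [-0.0011  0.0009  0.2237] [-20.4  -0.8  10.3] [-0.33  4.94  0.1 ]
0.003 [-0.001   0.0009  0.2236] [-30.4  -3.3  16.4] [-0.59  7.52  0.04]
20.0083 0.10163024069437161
```

The claws are in: the locks touched 7 mm before flush, then there was hard flange contact. Next I ease the push and press straight down.

```bash
python3 - <<'E'
from h import *
y=.0008; f0=np.array([-.16,-.17,-2.33])
arm.line_to(rk([.0003,y,.224]),max_speed=.03)
for z in list(np.arange(.222,.2009,-.002)):
    arm.line_to(rk([.0003,y,z]),max_speed=.03); f=frk()-f0
    print(round(z,4),np.round(inrk(),4),np.round(f,1),round(arm.read_opening(),3))
    if f[2]>45: break
print(arm.read_time())
E
```

```text
0.222 [-0.0011  0.001   0.2216] [-10.8  -0.1   2. ] 0.103
0.22 [-0.0011  0.0011  0.2196] [-10.4  -0.2   1.6] 0.102
0.218 [-0.0011  0.0011  0.2176] [-10.3   1.3   2.6] 0.101
0.216 [-0.0011  0.0011  0.2156] [-11.5   0.8   2.8] 0.107
0.214 [-0.0011  0.0012  0.2135] [-10.6   1.6   2.3] 0.1
0.212 [-0.0011  0.0011  0.2116] [-11.2   1.7   1.5] 0.104
0.21 [-0.0011  0.0009  0.2091] [-8.3  1.1 -2.9] 0.102
0.208 [-0.0011  0.001   0.2074] [-10.3   1.6  -0.6] 0.106
0.206 [-0.0011  0.0011  0.2067] [-15.8  -1.3  16.6] 0.103
0.204 [-0.001   0.0011  0.2065] [-26.5  -4.7  38. ] 0.101
0.202 [-0.001   0.0012  0.2063] [-34.9  -8.1  58.5] 0.103
23.0083
```

```bash
python3 - <<'E'
from h import *
f0=np.array([-.16,-.17,-2.33])
for x,z in((-.001,.2065),(-.002,.207),(-.002,.209),(-.002,.2105),(-.002,.2065)):
    arm.line_to(rk([x,.0008,z]),max_speed=.03); arm.hold(.1); print(x,z,np.round(inrk(),4),np.round(frk()-f0,1))
print(arm.read_time())
E
```

```text
-0.001 0.2065 [-0.0011  0.0009  0.2069] [-7.  -0.2 10.3]
-0.002 0.207 [-0.0016  0.0007  0.207 ] [1.5 0.4 0.1]
-0.002 0.209 [-0.002   0.0008  0.209 ] [ 1.   0.6 -1.6]
-0.002 0.2105 [-0.0021  0.0007  0.2092] [  5.9   2.  -17.8]
-0.002 0.2065 [-0.0018  0.0009  0.2069] [-0.1 -0.1  4.3]
24.85
```

Both locks hold: a lift test stopped 2 mm up with 18 N. I'll let go, fetch the bottle by its cap and re-measure it on the way.

```bash
python3 - <<'E'
from h import *
arm.line_to(rk([-.002,.0008,.207]),max_speed=.03)
arm.let_go(); print("open",arm.read_opening())
arm.line_to(rk([-.002,.0008,.34]),max_speed=.2)
b=np.array([.4625,.309,.075]); rot=[PI,0,RY+PI/2]
arm.move_ptp([b[0],b[1],.27],rot)
pts=[]
for c in("wrist","scene","top"):
    for i in range(2):
        vision.capture(c); p=lm("bottle_mid",c,b)
        if p is not None: pts.append(p); print(c,np.round(p,4))
for n,s in (("claw_left","top"),("claw_right","scene"),("claw_left","scene"),("ledge_grip","scene")): 
    p=lm(n,s,rk([-.002,0,.2]),.09); print(n,None if p is None else np.round(RR.T@(p-RO),4))
m=np.median(pts,axis=0); print(m,arm.read_time())
for y in(RY,RY+PI): q=planner.solve_ik(rk([-.0475,0,.25]),[PI,0,y]); print(None if q is None else np.round(q,2))
E
```

```text
open 1.0014340493758098
scene [0.4622 0.3068 0.0762]
scene [0.4593 0.308  0.076 ]
top [0.461  0.3095 0.0717]
top [0.4611 0.3098 0.0747]
claw_left [-0.0009  0.0473  0.177 ]
claw_right [ 0.003  -0.051   0.1824]
claw_left [0.0027 0.0495 0.1773]
ledge_grip [-0.0059 -0.0015  0.2251]
[0.46105 0.30875 0.07535] 29.3
[ 0.1   0.26 -0.33  1.74  0.09  1.15 -1.99]
[ 0.44  0.33 -0.76  1.72  0.24  1.19  1.03]
```

```bash
python3 - <<'E'
from h import *
arm.line_to([.461,.3085,.19],max_speed=.2); arm.line_to([.461,.3085,.114],max_speed=.1)
arm.close(25); print("open",arm.read_opening(),arm.read_grasp_force())
arm.line_to([.461,.3085,.33],max_speed=.2); arm.hold(.1); print("F",frk(),arm.read_opening(),arm.read_time())
arm.move_ptp(rk([-.0475,0,.33]),[PI,0,RY+PI])
arm.line_to(rk([-.0475,0,.245]),max_speed=.12); arm.hold(.2)
f0=np.mean([frk() for _ in range(3)],0); print("base",f0)
for z in np.arange(.242,.2299,-.001):
    arm.line_to(rk([-.0475,0,z]),max_speed=.02); f=frk()-f0; print(round(z,4),np.round(f,1))
    if f[2]>4: break
print(inrk(),arm.read_opening(),arm.read_time())
E
```

```text
open 0.467254646542564 24.89667981863022
F [-0.22810842 -0.28486579 -4.22335982] 0.46299771607037804 32.9167
base [ 0.46528996  0.28487803 -4.00900258]
0.242 [-0.4 -0.5 -0.5]
0.241 [-0.2  0.2 -1.1]
0.24 [-0.3 -0.7 -0.3]
0.239 [-0.1 -0.5 -0.5]
0.238 [-0.7 -0.2  0.3]
0.237 [-0.8  0.5  0.9]
0.236 [-1.1 -0.5  1.3]
0.235 [-0.7 -0.9  0. ]
0.234 [-2.4  0.2  8.9]
[-0.04719336  0.00033676  0.23465555] 0.4629144940341531 38.1417
```

```bash
python3 - <<'E'
from h import *
arm.line_to(rk([-.0475,0,.2345]),max_speed=.02); print(np.round(frk(),1))
arm.let_go(); arm.hold(.2)
arm.line_to(rk([-.0475,0,.32]),max_speed=.12)
arm.line_to(rk([-.15,.0,.40]),max_speed=.25)
for c in("scene","top"):
    im=vision.capture(c)
    if c=="scene": cv2.imwrite("pics/end.png",cv2.resize(im[150:300,230:430],None,fx=4,fy=4,interpolation=3))
    for n in("bottle_mid","ledge_grip","claw_left","claw_right"):
        p=lm(n,c,rk([-.02,0,.19]),.1); print(c,n,None if p is None else np.round(RR.T@(p-RO),4))
print(arm.read_time())
E
```

```text
[-0.3  0.3  3.6]
scene bottle_mid [-0.054   0.0025  0.2005]
scene ledge_grip [-5.70e-03  2.00e-04  2.25e-01]
scene claw_left [0.0046 0.0477 0.1815]
scene claw_right [ 0.001  -0.0486  0.1806]
top bottle_mid [-0.0506  0.0023  0.1916]
top ledge_grip [-0.0019 -0.0052  0.2288]
top claw_left [0.0002 0.0488 0.1793]
top claw_right [ 0.0011 -0.0502  0.1757]
41.525
```

View pics/end.png

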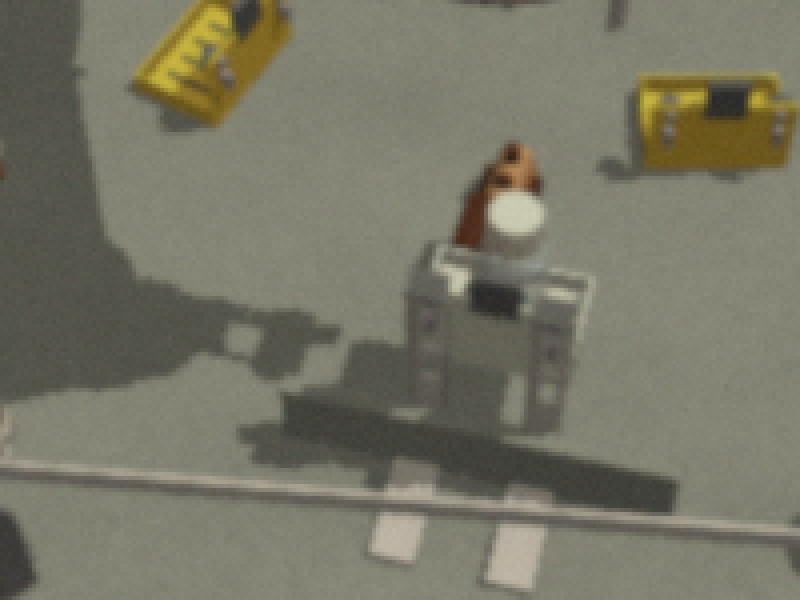

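The final picture shows the white ledge hung on the uprights, with its tab at crop (495,295). The bottle stands in it with its cap at (515,220), and the train and both yellow look-alikes are unmoved. The networks put the bottle's centre at about 0.197 m, as expected for a bottle standing on the floor of the ledge.

```bash
python3 -c "
from cell import job; print(job.job_done())"
```

```text
the job is handed in; nothing more can be done
None
```

The white ledge hangs locked in the top pair of slots (a lift test held at 18 N), the bottle stands upright on it, and the job was handed in at about 42 s with the gripper clear.

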